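# Weigh the basket of eggs at the food stall

### The arm

A 7-joint arm with a two-finger parallel gripper is mounted at the origin on the work surface. World frame = base frame: x ahead of the robot, y to its left, z up, the work surface at z = 0. Lengths are in m, angles in rad, forces in N, time in s.
With the tool pointing down it reaches from about 0.425 to 0.975 m from the base axis. Payload 16.7 kg.
Tool frame: the origin (TCP) lies midway between the tips of the shut fingers; the grasp point (between the pads) lies 19 mm behind it; z points along the fingers, y is the line along which they close (so a half turn about z gives the same grasp; the last joint's range is limited). The gripper opens to 85 mm and grips with 20 to 120 N. Pads are 22 mm wide; open, the fingers measure 114 mm over their backs; the gripper's body (76 mm by 85 mm) begins 54 mm behind the grasp point. The pads swing forward as they close: fully open they stand 13 mm farther back than shut.
Start: joints at [1.058, 0.426, 0.074, 1.606, -0.034, 1.111, -0.067], TCP at [0.24, -0.631, 0.231] pointing down, gripper open.
Joint ranges: [-2.85, 2.85], [-0.5, 2.14], [-1.23, 1.37], [0.21, 2.46], [-1.02, 4.16], [0.16, 2.05], [-2.73, 2.73]. Speed limits (rad/s): [1.89, 1.89, 2.39, 2.39, 3.01, 3.01, 3.01].

### API

Orientations are given as a rotation vector (axis times angle).
In Python, from rig import bot gives the robot as it stands.
- The arm moves only by the tool step_arm, never from a script. Its argument "steps" is a list that holds one entry, the list of rows, each a list of 7 numbers: the shift along the tool's x, y, z normalised to -1 to 1, where 1 is 500 mm, then the turn, a rotation vector about the tool's x, y, z normalised to -1 to 1, where 1 is 360 degrees, then the opening, from -1 (shut) to 1 (fully open), so that 0 is half open. In form: [[[x, y, z, ax, ay, az, hand], ...]]. A call has 1 to 8 rows; each row is the pose to reach, as a shift and turn from the pose commanded when the call began, along the tool's axes at that moment, turning the shorter way round; what a row does not reach only later rows make up. A row lasts 1/12 s, in which the tool goes at most 41.7 mm and 7.16 degrees, less where a joint would pass 70% of its speed; a pose out of reach is approached as far as the arm can. A call with a number of a shift or a turn outside -1 to 1 is refused whole. A call with a gripper value outside its range is refused whole. The fingers move at their own pace and stop on an object; "force" is the grip in N (left out, the last holds). Time passes only in rows, so rows that repeat a pose let the fingers close. It gives the time, the measured TCP pose, the force, the opening and the grip force at its end, in the units of the state.
- bot.state(): the state, without advancing time (a new reading comes with each control period).
- bot.grab_frame(name): name is "side" or "top" or "wrist"; returns a dict with "image" (420x560x3 uint8, blue, green, red), "fx", "fy", "cx", "cy" (pixels), "rvec" (rotation vector, rad) and "tvec" (3), from world to camera coordinates, as OpenCV has them. Camera axes: x right, y down, z forward; pixel columns grow to the right and rows downward; lengths in m; the calibration is good to about 2 mm. A picture is of the moment at which its call begins. There is no depth.
- bot.finish_job(): hands the job in; it is judged then, once.
Trained networks look in a picture, given as the dict that the camera call returned (one of the last four; its "shot" number tells which), for a name from the list of things; names that differ only in an ending like _2 or _b are one class to them, and where a whole thing is asked for, a point or a joint stands for the part that bears it (a point fixed in the world has none). Each returns a list of dicts, best first, with "p" (0 to 1); they miss things now and then, are a little off and sometimes report something else, mostly with a low value. They report only what shows in the picture. A call takes as long as a camera call.
- bot.spot_in(picture, thing): "extent" ([left, top, right, bottom] in pixels, round what is visible of it).
- bot.trace(picture, thing): "pixels" (420x560 bool, what is visible of it) and "extent" ([left, top, right, bottom] in pixels, round what is visible of it).
The state is a dict: "time_s": time; "joint_pos": joint angles; "dq": joint speeds; "joint_torque": joint torques, N m; "position": TCP position; "eef_rot": TCP orientation; "contact_force": force on the tool from outside, world axes, zero at the start; "ft_torque": the same for the moment, N m; "grip_width": finger opening in m; "grip_force": force on a finger pad.
Only numpy, scipy, OpenCV 4.12 (cv2) and the standard library are available. Lean on these libraries where they do the work, as an engineer would, in place of code of your own. Each camera call takes 0.05 s, during which the arm holds its last target. There are 200 camera calls.

### The job

Weigh the eggs: pick up the red basket of eggs by its handle and hang it by the handle bar on the two hooks of the green spring scale. Let the weight onto the hooks slowly rather than dropping it, let go once the pointer has settled, and leave the basket hanging still and level from the hooks. Leave the green basket of limes where it stands.

Things in the scene. Friction and masses are not known exactly. Their poses are not given: they have to be found in the camera images.
- red_basket_handle (a point): Middle of the handle bar (8 mm round, along y) of the loose red basket of eggs; pinch the red grip there, 14 mm in x, 36 in y, 22 high, across x from above. z up. Rigid steel arch: posts at y +-67 mm; underside of basket 150 mm below, rim 100 below, eggs 90 below. Basket 100 mm in x, 130 in y, 0.4 to 0.65 kg, balanced under the bar. The bare bar beside the grip goes in the hooks.
- green_basket_handle (a point): The same point on the green basket of limes: same sizes, handle and axes, green grip. To be left standing where it is.
- hook_seat (a point): Where the middle of the handle bar rests, bar along y, in the green scale's twin hooks; 235 mm up when empty, sinks with them. Prongs 8 mm thick at y +-42 mm point to -x; 34 mm wide valleys open upward; upturned tips 22 mm out at -x, 16 mm higher. Prongs go through the handle arch above the eggs: come in from -x with bar above tips, then down. Column (270 mm high) 112 mm away at +x. z up.
- scale_hook (a joint): Travel of the scale's hooks down against their damped spring, m: 0 empty, 0.06 at the stop; about 200 N/m, so the red basket draws it to about 0.018 to 0.032. Turns the red pointer of the white dial on the column's side clockwise from lower left.

How it is judged:
By the outcome, as a careful person would: the job done as asked, in the order asked, and still so for the second after the job is handed in, with the robot touching nothing.
It also fails if it takes over 64 s, if anything falls off the work surface, if the arm or the gripper's body presses on something with over 40 N, if the wrist force passes 120 N, or if a joint passes its speed limit or range.

## Working session

There is one attempt and no reset: what is moved stays moved. The work goes in short steps, Python scripts to look and compute and a tool call to move; the robot and the scene stay as the last step left them, time stands still between calls to the robot, and variables do not carry over. Pictures are saved under pics/ and viewed, at most 10 in all, crops included, and the job is handed in when it is done.

Besides the shell and the picture viewer there is one more tool, called as name(argument=value, ...), one argument or row to a line, values as JSON. step_arm: Moves the arm, as the interface text tells. Scaled input: -1 to 1 covers 500 mm each way for a shift and 360 degrees each way for a turn. Its arguments: {"type":"object","properties":{"steps":{"type":"array"},"force":{"type":"number"}},"required":["steps"]}

```bash
mkdir -p pics; cat > h.py <<'E'
from rig import bot
import cv2, numpy as np
from scipy.spatial.transform import Rotation as R
def P(f):
    K=np.array([[f['fx'],0,f['cx']],[0,f['fy'],f['cy']],[0,0,1.]])
    return K@np.c_[cv2.Rodrigues(np.array(f['rvec'],float))[0],np.array(f['tvec'],float)]
def tri(fa,a,fb,b):
    X=cv2.triangulatePoints(P(fa),P(fb),np.array(a,float).reshape(2,1),np.array(b,float).reshape(2,1)); return (X[:3]/X[3]).ravel()
def proj(f,X):
    u=P(f)@np.append(X,1); return u[:2]/u[2]
E
python3 - <<'E'
from h import *
s=bot.state(); print(s)
fs={}
for n in ("side","top"):
    f=bot.grab_frame(n); fs[n]=f
    cv2.imwrite(f"pics/{n}0.png",f['image'])
    print(n,f['fx'],f['cx'],f['cy'],-cv2.Rodrigues(np.array(f['rvec'],float))[0].T@np.array(f['tvec'],float).ravel())
    for t in ("red_basket_handle","green_basket_handle","scale_hook"):
        print(t,[(np.round(d['extent']),round(d['p'],2)) for d in bot.spot_in(f,t)][:2])
import pickle; pickle.dump(fs,open('f0.pkl','wb'))
E
```

```text
{'time_s': 0.0, 'joint_pos': array([ 1.0574611 ,  0.426698  ,  0.07384775,  1.60661294, -0.03407922,
        1.11079237, -0.06707664]), 'dq': array([ 1.10426881e-03, -9.10477824e-04, -1.05407663e-04, -5.62129845e-04,
       -3.16804226e-04,  3.15305420e-05,  9.73137710e-04]), 'joint_torque': array([ 3.42966545e-03, -9.49833441e+01,  3.76226664e+00, -4.63528490e+01,
        1.92302861e-02,  9.90530185e-03,  9.59847114e-06]), 'position': array([ 0.24003039, -0.63044573,  0.23063057]), 'eef_rot': array([-3.08856371e+00, -5.68151189e-01,  5.20084972e-04]), 'contact_force': array([ 0.00738594, -0.19624968, -0.00321454]), 'ft_torque': array([ 0.04969701, -0.00746795,  0.01314041]), 'grip_force': 0.0, 'grip_width': 0.0854862772370079}
side 496.1995311817872 279.0774316176237 207.43122453292017 [0.05873254 0.75222445 1.05805852]
red_basket_handle [(array([283., 149., 325., 217.]), 0.62)]
green_basket_handle [(array([299., 198., 356., 276.]), 0.8)]
scale_hook [(array([168., 228., 241., 286.]), 0.58)]
top 467.81698196287107 281.5775183359358 204.31911459239973 [0.44721659 0.03140451 1.41561445]
red_basket_handle [(array([340., 156., 400., 203.]), 0.55)]
green_basket_handle [(array([293., 218., 344., 254.]), 0.59)]
scale_hook [(array([158., 158., 213., 203.]), 0.79)]
```

View pics/side0.png

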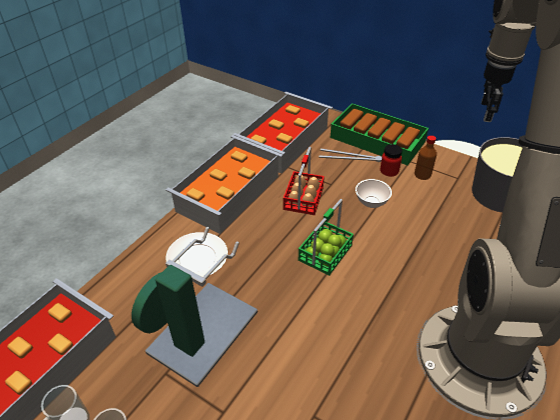

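View pics/top0.png

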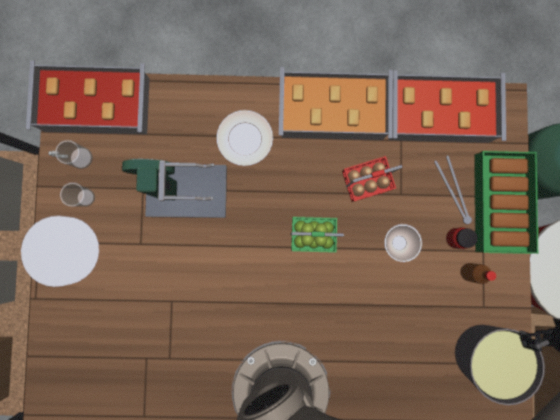

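The side view shows the red basket at about (305,190), the limes at (326,245) and the scale with its hooks at about (210,250). In the top view the scale's prongs point to image right (world -y), tips at about (213,165) and (213,200). The red bar runs from (350,182) to (402,168).

```bash
python3 - <<'E'
from h import *
import pickle
fs=pickle.load(open('f0.pkl','rb'))
def crop(n,x,y,w,h,k): return cv2.resize(fs[n]['image'][y:y+h,x:x+w],None,fx=k,fy=k,interpolation=cv2.INTER_CUBIC)
a=np.hstack([crop('side',270,140,80,60,5),crop('top',335,145,80,60,5)])
b=np.hstack([crop('side',160,220,100,75,4),crop('top',120,145,100,75,4)])
cv2.imwrite('pics/crop0.png',np.vstack([a,b]))
E
```

```text
(no output)
```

View pics/crop0.png

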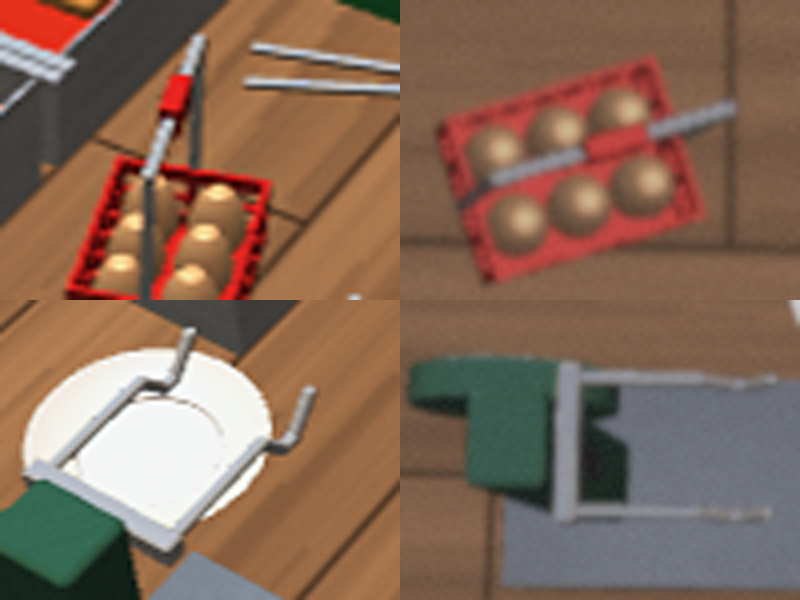

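```bash
python3 - <<'E'
from h import *
import pickle
fs=pickle.load(open('f0.pkl','rb')); S,T=fs['side'],fs['top']
for n,a,b in [('grip',(305,159.4),(378.4,174)),('end1',(310,148.4),(401.6,166.4)),('end2',(300,175),(353,181.2)),('tipA',(207.5,228),(213,164.75)),('tipB',(237.75,243),(212,198.5)),
 ('elbowA',(160+40/4,220+168/4),(120+180/4,145+75/4)),('elbowB',(160+165/4,220+240/4),(120+180/4,145+212/4))]:
    X=tri(S,a,T,b); print(n,X.round(4),(proj(S,X)-a).round(1),(proj(T,X)-b).round(1))
s=bot.state(); print(R.from_rotvec(s['eef_rot']).as_matrix().round(3))
w=bot.grab_frame('wrist');Rw=cv2.Rodrigues(np.array(w['rvec'],float))[0]
c=-Rw.T@np.array(w['tvec'],float).ravel();Rt=R.from_rotvec(s['eef_rot']).as_matrix()
print('cam in tool',Rt.T@(c-s['position']),'\n',(Rw@Rt).round(3),w['fx'])
E
```

```text
grip [ 0.6312 -0.2524  0.1498] [0.2 0. ] [-0.1 -0.2]
end1 [ 0.6547 -0.32    0.1378] [-0.1 -0. ] [0.1 0.1]
end2 [ 0.6084 -0.1839  0.1488] [-0.3 -0. ] [0.2 0.3]
tipA [0.6306 0.187  0.2433] [-0. -0.] [0. 0.]
tipB [0.5451 0.1868 0.2433] [-0.1 -0. ] [0.  0.1]
elbowA [0.6319 0.3087 0.244 ] [0.8 0.1] [-0.4 -0.7]
elbowB [0.5467 0.307  0.2393] [1.3 0.2] [-0.7 -1.1]
[[ 0.935  0.356 -0.   ]
 [ 0.356 -0.935  0.   ]
 [ 0.    -0.    -1.   ]]
cam in tool [ 0.08561613 -0.00083355 -0.14312063] 
 [[-0.     1.     0.   ]
 [-0.945 -0.    -0.328]
 [-0.328 -0.     0.945]] 337.32402289621234
```

step_arm(
  steps=[
    [[0,0,-0.08,0,0,0,1],[0,0,-0.16,0,0,0,1],[0,0,-0.24,0,0,0,1],[0.08,-0.034,-0.3,0,0,-0.018,1],[0.16,-0.068,-0.3,0,0,-0.036,1],[0.24,-0.1,-0.3,0,0,-0.054,1],[0.32,-0.137,-0.3,0,0,-0.072,1],[0.4,-0.17,-0.3,0,0,-0.09,1]],
  ],
)

```text
time_s: 1.12
position: [0.3858, -0.4902, 0.3818]
eef_rot: [2.804, 1.415, 0.0]
contact_force: [0.7, -0.2, -0.1]
grip_width: 0.0856
grip_force: 0.0
```

```bash
cat > go.py <<'E'
import sys
from h import *
# target TCP xyz, yaw of tool y (deg) -> shift (units) & turn (units)
def go(x,y,z,yaw):
    s=bot.state(); Rt=R.from_rotvec(s['eef_rot']).as_matrix()
    d=Rt.T@(np.array([x,y,z])-s['position'])/.5
    c=np.array([np.sin(0),0,-1]); ty=np.array([np.cos(yaw),np.sin(yaw),0])
    Rg=np.c_[np.cross(ty,[0,0,-1]),ty,[0,0,-1]]
    t=R.from_matrix(Rt.T@Rg).as_rotvec()/(2*np.pi)
    print('t',round(s['time_s'],2),'pos',s['position'].round(4),'yaw_y',np.degrees(np.arctan2(Rt[1,1],Rt[0,1])).round(1),'F',s['contact_force'].round(2),'shift',d.round(4),'turn',t.round(4),'q',s['joint_pos'].round(2),'w',round(s['grip_width'],4))
if __name__=='__main__':
    a=[float(v) for v in sys.argv[1:]]; go(a[0],a[1],a[2],np.radians(a[3]))
E
python3 go.py .631 -.252 .25 18.7
```

```text
t 1.12 pos [ 0.3858 -0.4902  0.3818] yaw_y -36.5 F [ 0.72 -0.17 -0.11] shift [0.6746 0.1112 0.2636] turn [ 1.000e-04  1.000e-04 -1.532e-01] q [ 0.87  0.25 -0.09  1.52  0.02  1.37  0.14] w 0.0856
```

step_arm(
  steps=[
    [[0.08,0.013,0,0,0,-0.019,1],[0.16,0.026,0,0,0,-0.038,1],[0.24,0.04,0,0,0,-0.057,1],[0.32,0.053,0,0,0,-0.076,1],[0.4,0.066,0,0,0,-0.095,1],[0.48,0.08,0,0,0,-0.114,1],[0.56,0.092,0,0,0,-0.133,1],[0.62,0.1,0.04,0,0,-0.152,1]],
  ],
)

```text
time_s: 1.78
position: [0.6137, -0.2704, 0.3647]
eef_rot: [1.835, 2.544, 0.004]
contact_force: [0.9, -0.6, 0.7]
grip_width: 0.0854
grip_force: 0.0
```

step_arm(
  steps=[
    [[0,0,0,0,0,0,1],[0,0,0,0,0,0,1],[0,0,0,0,0,0,1]],
  ],
)

```text
time_s: 2.03
position: [0.6101, -0.2738, 0.3612]
eef_rot: [-1.849, -2.54, 0.001]
contact_force: [-0.1, -0.4, 0.1]
grip_width: 0.0856
grip_force: 0.0
```

```bash
python3 go.py .631 -.252 .25 18.7; python3 - <<'E'
from h import *
f=bot.grab_frame('wrist'); im=f['image'].copy()
print([(d['extent'],d['p']) for d in bot.spot_in(f,'red_basket_handle')][:2], proj(f,[.631,-.252,.15]))
import pickle; pickle.dump(f,open('w1.pkl','wb'))
cv2.imwrite('pics/w1.png',im)
E
```

```text
t 2.03 pos [ 0.6101 -0.2738  0.3612] yaw_y 17.9 F [-0.05 -0.4   0.09] shift [0.0287 0.0533 0.2223] turn [-0.0001  0.     -0.0023] q [ 0.59  0.36 -0.36  1.43  0.13  1.37  0.53] w 0.0856
[([261.6, 91.9, 341.0, 224.1], 0.89)] [303.33960991 163.27234191]
```

View pics/w1.png

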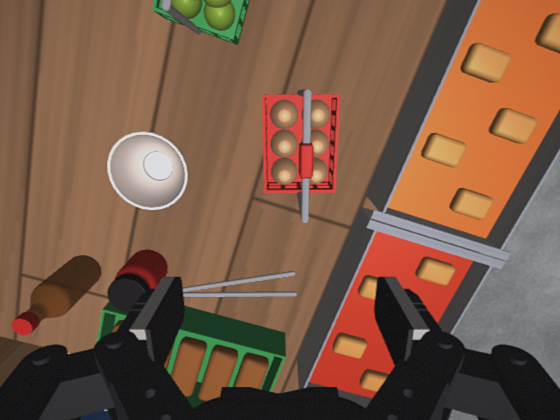

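```bash
python3 - <<'E'
from h import *
import pickle
fs=pickle.load(open('f0.pkl','rb')); w=pickle.load(open('w1.pkl','rb'))
g=(306.5,160.5)
print('top+wrist',tri(fs['top'],(378.4,174),w,g),'side+wrist',tri(fs['side'],(305,159.4),w,g))
def ray(f,u,z):
    M=P(f); c=-np.linalg.solve(M[:,:3],M[:,3]); d=np.linalg.solve(M[:,:3],[*u,1]); return c+d*(z-c[2])/d[2]
a,b=ray(w,(307,92),.15),ray(w,(304.5,221),.15); print(a,b,(a+b)/2,np.linalg.norm(a-b),ray(w,g,.15),np.degrees(np.arctan2(*(a-b)[1::-1]))-90)
E
python3 go.py .634 -.252 .2 18
```

```text
top+wrist [ 0.62234634 -0.23821945  0.2141097 ] side+wrist [ 0.63099509 -0.24868757  0.15254972]
[ 0.61090911 -0.18339725  0.15      ] [ 0.65387556 -0.31360204  0.15      ] [ 0.63239234 -0.24849964  0.15      ] 0.13711091522928193 [ 0.63320643 -0.2481714   0.15      ] 18.262439509401744
t 2.13 pos [ 0.6098 -0.2746  0.3619] yaw_y 17.8 F [-0.25 -0.94  0.75] shift [0.0285 0.0599 0.3237] turn [ 0.      0.0001 -0.0005] q [ 0.59  0.36 -0.36  1.43  0.13  1.37  0.54] w 0.0856
```

step_arm(
  steps=[
    [[0.033,0.059,0.06,0,0,-0.001,1],[0.033,0.059,0.12,0,0,-0.001,1],[0.033,0.059,0.18,0,0,-0.001,1],[0.033,0.059,0.24,0,0,-0.001,1],[0.033,0.059,0.28,0,0,-0.001,1],[0.033,0.059,0.32,0,0,-0.001,1],[0.033,0.059,0.32,0,0,-0.001,1],[0.033,0.059,0.32,0,0,-0.001,1]],
  ],
)

```text
time_s: 2.8
position: [0.6327, -0.2494, 0.2015]
eef_rot: [-1.841, -2.545, 0.001]
contact_force: [0.1, -0.4, 0.7]
grip_width: 0.0853
grip_force: 0.0
```

```bash
python3 go.py .633 -.25 .131 18.2; python3 - <<'E'
from h import *
f=bot.grab_frame('wrist')
print([(d['extent'],d['p']) for d in bot.spot_in(f,'red_basket_handle')][:2], proj(f,[.633,-.25,.15]))
hsv=cv2.cvtColor(f['image'],cv2.COLOR_BGR2HSV)
cv2.imwrite('pics/w2.png',f['image'])
E
```

```text
t 2.8 pos [ 0.6327 -0.2494  0.2015] yaw_y 18.2 F [ 0.14 -0.39  0.74] shift [-0.0013  0.0003  0.1409] turn [-0.0001 -0.0001  0.0001] q [ 0.54  0.48 -0.36  1.6   0.19  1.09  0.45] w 0.0853
[([217.8, 109.8, 337.4, 330.7], 0.8)] [277.81315093 237.30076035]
```

View pics/w2.png

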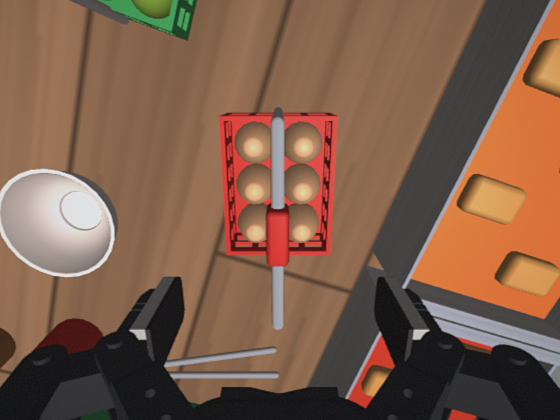

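The red grip sits at (278,236), against a predicted (278,237), centred between the fingers. I'll descend and close.

step_arm(
  steps=[
    [[0,0,0.04,0,0,0,1],[0,0,0.08,0,0,0,1],[0,0,0.12,0,0,0,1],[0,0,0.14,0,0,0,1],[0,0,0.14,0,0,0,1],[0,0,0.14,0,0,0,0.3],[0,0,0.14,0,0,0,0],[0,0,0.14,0,0,0,-0.4]],
  ],
  force=60,
)

```text
time_s: 3.57
position: [0.6341, -0.2488, 0.133]
eef_rot: [1.838, 2.545, 0.001]
contact_force: [0.1, -0.0, 0.6]
grip_width: 0.0516
grip_force: 0.0
```

step_arm(
  steps=[
    [[0,0,0,0,0,0,-0.6],[0,0,0,0,0,0,-1],[0,0,0,0,0,0,-1],[0,0,0,0,0,0,-1],[0,0,0,0,0,0,-1],[0,0,0,0,0,0,-1],[0,0,0,0,0,0,-1],[0,0,0,0,0,0,-1]],
  ],
  force=60,
)

```text
time_s: 4.23
position: [0.6332, -0.2487, 0.1316]
eef_rot: [1.84, 2.546, -0.0]
contact_force: [-3.4, -0.7, 5.9]
grip_width: 0.0132
grip_force: 59.9
```

```bash
python3 go.py .633 -.25 .311 18.2
```

```text
t 4.23 pos [ 0.6332 -0.2487  0.1316] yaw_y 18.3 F [-3.37 -0.7   5.9 ] shift [-0.0024 -0.0013 -0.3588] turn [-0.      0.      0.0003] q [ 0.53  0.55 -0.35  1.66  0.22  0.97  0.42] w 0.0132
```

step_arm(
  steps=[
    [[0,0,-0.02,0,0,0,-1],[0,0,-0.05,0,0,0,-1],[0,0,-0.1,0,0,0,-1],[0,0,-0.16,0,0,0,-1],[0,0,-0.22,0,0,0,-1],[0,0,-0.28,0,0,0,-1],[0,0,-0.34,0,0,0,-1],[0,0,-0.4,0,0,0,-1]],
  ],
)

```text
time_s: 4.9
position: [0.633, -0.2482, 0.3331]
eef_rot: [-1.839, -2.547, -0.0]
contact_force: [0.5, -0.2, -4.7]
grip_width: 0.013
grip_force: 58.8
```

step_arm(
  steps=[
    [[0,0,0,0,0,0,-1],[0,0,0,0,0,0,-1],[0,0,0,0,0,0,-1],[0,0,0,0,0,0,-1],[0,0,0,0,0,0,-1]],
  ],
)

```text
time_s: 5.32
position: [0.6328, -0.2484, 0.3298]
eef_rot: [-1.838, -2.545, 0.001]
contact_force: [0.1, -0.0, -3.6]
grip_width: 0.0129
grip_force: 58.8
```

```bash
python3 go.py .588 .08 .331 90; python3 - <<'E'
from h import *
f=bot.grab_frame('side'); print([(d['extent'],d['p']) for d in bot.spot_in(f,'red_basket_handle')][:1])
s=bot.state(); print(s['contact_force'],s['ft_torque'],s['grip_force'])
E
```

```text
t 5.32 pos [ 0.6328 -0.2484  0.3298] yaw_y 18.3 F [ 0.09 -0.03 -3.56] shift [ 0.6516  0.1214 -0.0016] turn [-1.000e-04 -4.000e-04 -1.991e-01] q [ 0.55  0.4  -0.37  1.45  0.15  1.33  0.48] w 0.0129
[([280.6, 95.5, 329.3, 168.1], 0.93)]
[ 0.49827082 -0.19280339 -5.03870279] [ 0.00686732 -0.03634856 -0.01552711] 58.750768303871155
```

step_arm(
  steps=[
    [[0.02,0.004,0,0,0,-0.006,-1],[0.06,0.011,0,0,0,-0.018,-1],[0.105,0.02,0,0,0,-0.032,-1],[0.15,0.028,0,0,0,-0.046,-1],[0.195,0.036,0,0,0,-0.06,-1],[0.24,0.045,0,0,0,-0.074,-1],[0.285,0.053,0,0,0,-0.088,-1],[0.32,0.06,0,0,0,-0.099,-1]],
  ],
)

```text
time_s: 6.08
position: [0.6109, -0.0842, 0.3314]
eef_rot: [-0.959, -2.991, -0.001]
contact_force: [1.0, -0.1, -4.0]
grip_width: 0.0129
grip_force: 58.8
```

```bash
python3 go.py .588 .08 .331 90
```

```text
t 6.08 pos [ 0.6109 -0.0842  0.3314] yaw_y 54.5 F [ 0.99 -0.08 -3.99] shift [0.2282 0.2407 0.0009] turn [ 0.0001 -0.     -0.0987] q [ 0.47  0.31 -0.55  1.59  0.17  1.29  0.84] w 0.0129
```

step_arm(
  steps=[
    [[0.03,0.032,0,0,0,-0.013,-1],[0.065,0.068,0,0,0,-0.028,-1],[0.1,0.105,0,0,0,-0.043,-1],[0.135,0.142,0,0,0,-0.058,-1],[0.165,0.174,0,0,0,-0.071,-1],[0.195,0.206,0,0,0,-0.084,-1],[0.215,0.227,0,0,0,-0.093,-1],[0.228,0.241,0,0,0,-0.099,-1]],
  ],
)

```text
time_s: 6.75
position: [0.5893, 0.08, 0.3314]
eef_rot: [-0.001, 3.141, 0.001]
contact_force: [-0.3, 0.5, -3.5]
grip_width: 0.0127
grip_force: 58.8
```

step_arm(
  steps=[
    [[0,0,0,0,0,0,-1],[0,0,0,0,0,0,-1],[0,0,0,0,0,0,-1],[0,0,0,0,0,0,-1]],
  ],
)

```text
time_s: 7.08
position: [0.5904, 0.0761, 0.3312]
eef_rot: [-0.014, -3.141, 0.001]
contact_force: [0.5, 0.2, -4.2]
grip_width: 0.0129
grip_force: 58.8
```

```bash
python3 go.py .588 .08 .331 90; python3 - <<'E'
from h import *
import pickle
fs={n:bot.grab_frame(n) for n in('side','top','wrist')}; pickle.dump(fs,open('f1.pkl','wb'))
k=lambda n,x,y,w,h,s:cv2.resize(fs[n]['image'][y:y+h,x:x+w],None,fx=s,fy=s,interpolation=cv2.INTER_CUBIC)
a=np.hstack([k('side',150,170,133,100,3),k('top',150,130,133,100,3)])
b=np.hstack([k('wrist',0,0,560,420,.714)[:,:399],np.zeros((300,399,3),np.uint8)])
cv2.imwrite('pics/f1.png',np.vstack([a,b]))
E
```

```text
t 7.08 pos [0.5904 0.0761 0.3312] yaw_y 89.5 F [ 0.5   0.23 -4.25] shift [0.0048 0.0077 0.0003] turn [-0.0001 -0.     -0.0015] q [ 0.34  0.3  -0.72  1.63  0.2   1.29  1.15] w 0.0129
```

View pics/f1.png

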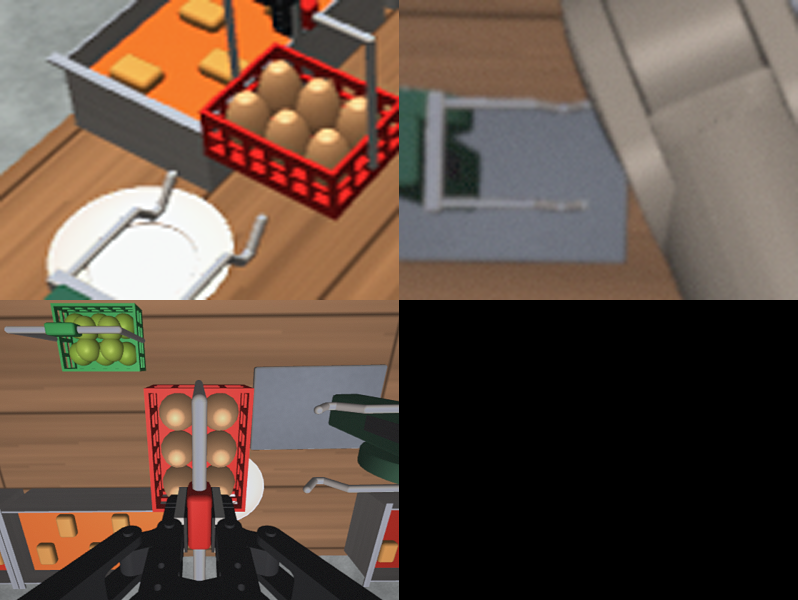

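```bash
python3 - <<'E'
from h import *
import pickle
f=pickle.load(open('f1.pkl','rb')); w=f['wrist']
for n,a,b,c in [('A',(207.5,228),(213,164.75),(434,262)),('B',(237.7,243),(212,198.5),(445,151))]:
    print(n,tri(f['side'],a,w,c),proj(w,tri(f['side'],a,f['top'],b)),c)
# bar ends relative to the grip, wrist view: (199,380-300)/.714 far end
print('bar far end',proj(w,[.5904-.067,.0761,.350]),(199/.714,82/.714))
cv2.imwrite('pics/w3.png',np.hstack([cv2.resize(w['image'][120:300,400:520],None,fx=3,fy=3)]))
E
```

```text
A [0.6256125  0.19209648 0.25075887] [422.17972987 262.55812843] (434, 262)
B [0.54350449 0.18927176 0.24678032] [438.07222551 150.92200637] (445, 151)
bar far end [273.34344479 142.00507784] (278.71148459383755, 114.84593837535014)
```

View pics/w3.png

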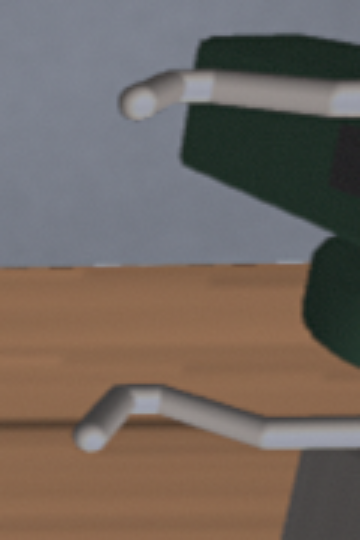

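```bash
python3 - <<'E'
from h import *
import pickle
f=pickle.load(open('f1.pkl','rb')); w=f['wrist']
def ray(f,u,z):
    M=P(f); c=-np.linalg.solve(M[:,:3],M[:,3]); d=np.linalg.solve(M[:,:3],[*u,1]); return (c+d*(z-c[2])/d[2]).round(4)
for n,u,z in [('tipA',(430.7,266),.251),('tipB',(446,154.3),.251),('valA',(448.3,253.3),.229),('valB',(466,148.3),.229),('shoulderA',(400+263/3,120+433/3),.249),('shoulderB',(400+345/3,120+98/3),.249)]: print(n,ray(w,u,z))
for n,u in [('A',(160+170/4-1.5,220+83/4)),('B',(160+288/4,220+140/4))]: print('side val',n,ray(f['side'],u,.229))
E
```

```text
tipA [0.6294 0.1901 0.251 ]
tipB [0.5461 0.1888 0.251 ]
valA [0.6301 0.2138 0.229 ]
valB [0.5458 0.2135 0.229 ]
shoulderA [0.6295 0.2336 0.249 ]
shoulderB [0.5458 0.2357 0.249 ]
side val A [0.6276 0.2163 0.229 ]
side val B [0.5429 0.2123 0.229 ]
```

step_arm(
  steps=[
    [[0.002,0,0.03,0,0,-0.001,-1],[0.004,0,0.07,0,0,-0.001,-1],[0.004,0,0.11,0,0,-0.001,-1],[0.004,0,0.128,0,0,-0.001,-1],[0.004,0.02,0.128,0,0,-0.001,-1],[0.004,0.05,0.128,0,0,-0.001,-1],[0.004,0.08,0.128,0,0,-0.001,-1],[0.004,0.1,0.128,0,0,-0.001,-1]],
  ],
)

```text
time_s: 7.9
position: [0.5889, 0.1298, 0.2687]
eef_rot: [-0.0, 3.14, 0.002]
contact_force: [0.3, 0.8, -2.5]
grip_width: 0.0134
grip_force: 58.9
```

step_arm(
  steps=[
    [[0,0.02,0,0,0,0,-1],[0,0.05,0,0,0,0,-1],[0,0.08,0,0,0,0,-1],[0,0.11,0,0,0,0,-1],[0,0.14,0,0,0,0,-1],[0,0.15,0,0,0,0,-1],[0,0.15,0,0,0,0,-1],[0,0.15,0,0,0,0,-1]],
  ],
)

```text
time_s: 8.57
position: [0.5888, 0.202, 0.2675]
eef_rot: [0.001, 3.141, -0.001]
contact_force: [0.7, 0.2, -4.6]
grip_width: 0.0132
grip_force: 58.9
```

```bash
python3 go.py .588 .212 .267 90
```

```text
t 8.57 pos [0.5888 0.202  0.2675] yaw_y 90.0 F [ 0.75  0.17 -4.56] shift [0.0015 0.0201 0.0009] turn [-0.0001  0.     -0.0001] q [ 0.13  0.4  -0.74  1.65  0.29  1.2   0.9 ] w 0.0132
```

Now the last 10 mm in y, then a look.

step_arm(
  steps=[
    [[0.001,0.01,0,0,0,0,-1],[0.001,0.02,0,0,0,0,-1],[0.001,0.02,0,0,0,0,-1],[0.001,0.02,0,0,0,0,-1]],
  ],
)

```text
time_s: 8.9
position: [0.5881, 0.2124, 0.2674]
eef_rot: [0.001, 3.142, 0.0]
contact_force: [0.3, -0.6, -4.1]
grip_width: 0.0132
grip_force: 58.9
```

```bash
python3 go.py .588 .212 .267 90; python3 - <<'E'
from h import *
s=bot.state()
fs={n:bot.grab_frame(n) for n in('side','wrist')}
k=lambda n,x,y,w,h,s:cv2.resize(fs[n]['image'][y:y+h,x:x+w],None,fx=s,fy=s,interpolation=cv2.INTER_CUBIC)
cv2.imwrite('pics/f2.png',np.hstack([k('side',160,190,100,125,4),k('wrist',180,60,200,250,2)]))
print(proj(fs['side'],[.588,.212,.2854]),proj(fs['wrist'],[.546,.2125,.251]))
E
```

```text
t 8.9 pos [0.5881 0.2124 0.2674] yaw_y 90.0 F [ 0.27 -0.62 -4.12] shift [ 0.0002 -0.0009  0.0008] turn [ 0.      0.     -0.0001] q [ 0.11  0.41 -0.74  1.65  0.29  1.2   0.88] w 0.0132
[213.42686973 229.16596404] [277.27600108 183.35406736]
```

View pics/f2.png

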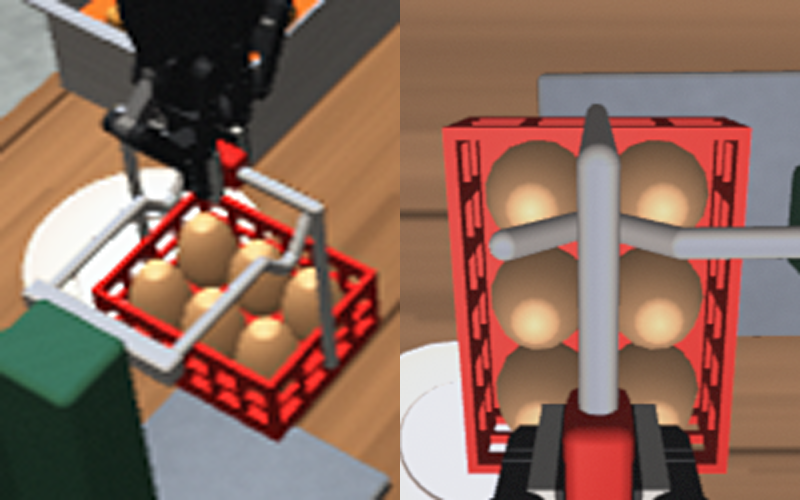

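The bar at column 597 lies between the tip (503) and the shoulder (680), with both prongs through the arch. I'll lower it.

step_arm(
  steps=[
    [[0,0,0.01,0,0,0,-1],[0,0,0.025,0,0,0,-1],[0,0,0.04,0,0,0,-1],[0,0,0.052,0,0,0,-1],[0,0,0.062,0,0,0,-1],[0,0,0.072,0,0,0,-1],[0,0,0.08,0,0,0,-1],[0,0,0.084,0,0,0,-1]],
  ],
)

```text
time_s: 9.67
position: [0.588, 0.2123, 0.2246]
eef_rot: [-0.001, -3.141, 0.0]
contact_force: [-0.1, -0.3, -3.9]
grip_width: 0.0126
grip_force: 58.9
```

step_arm(
  steps=[
    [[0,0,0.003,0,0,0,-1],[0,0,0.006,0,0,0,-1],[0,0,0.009,0,0,0,-1],[0,0,0.012,0,0,0,-1],[0,0,0.015,0,0,0,-1],[0,0,0.018,0,0,0,-1],[0,0,0.021,0,0,0,-1],[0,0,0.024,0,0,0,-1]],
  ],
)

```text
time_s: 10.33
position: [0.5882, 0.2123, 0.2133]
eef_rot: [0.001, 3.141, 0.0]
contact_force: [-0.1, -0.9, -3.6]
grip_width: 0.0134
grip_force: 59.0
```

```bash
python3 go.py .588 .212 .195 90
```

```text
t 10.33 pos [0.5882 0.2123 0.2133] yaw_y 90.0 F [-0.06 -0.92 -3.65] shift [ 0.0004 -0.0006  0.0365] turn [ 0.      0.     -0.0001] q [ 0.1   0.45 -0.72  1.71  0.33  1.11  0.85] w 0.0134
```

step_arm(
  steps=[
    [[0,0,0.002,0,0,0,-1],[0,0,0.004,0,0,0,-1],[0,0,0.006,0,0,0,-1],[0,0,0.008,0,0,0,-1],[0,0,0.01,0,0,0,-1],[0,0,0.012,0,0,0,-1],[0,0,0.014,0,0,0,-1],[0,0,0.016,0,0,0,-1]],
  ],
)

```text
time_s: 11.0
position: [0.5882, 0.2123, 0.2053]
eef_rot: [0.001, 3.141, 0.0]
contact_force: [-0.1, 0.5, -1.8]
grip_width: 0.0131
grip_force: 59.3
```

step_arm(
  steps=[
    [[0,0,0.002,0,0,0,-1],[0,0,0.004,0,0,0,-1],[0,0,0.006,0,0,0,-1],[0,0,0.008,0,0,0,-1],[0,0,0.01,0,0,0,-1],[0,0,0.01,0,0,0,-1],[0,0,0.01,0,0,0,-1],[0,0,0.01,0,0,0,-1]],
  ],
)

```text
time_s: 11.67
position: [0.5882, 0.2123, 0.2004]
eef_rot: [0.001, 3.142, 0.0]
contact_force: [0.4, 0.1, -0.8]
grip_width: 0.0134
grip_force: 59.4
```

```bash
python3 go.py .588 .212 .195 90
```

```text
t 11.67 pos [0.5882 0.2123 0.2004] yaw_y 90.0 F [ 0.44  0.06 -0.77] shift [ 0.0003 -0.0007  0.0107] turn [ 0.      0.     -0.0001] q [ 0.09  0.46 -0.72  1.72  0.34  1.09  0.84] w 0.0134
```

step_arm(
  steps=[
    [[0,0,0.001,0,0,0,-1],[0,0,0.002,0,0,0,-1],[0,0,0.003,0,0,0,-1],[0,0,0.004,0,0,0,-1],[0,0,0.005,0,0,0,-1],[0,0,0.006,0,0,0,-1],[0,0,0.006,0,0,0,-1],[0,0,0.006,0,0,0,-1]],
  ],
)

```text
time_s: 12.33
position: [0.5881, 0.2124, 0.1973]
eef_rot: [0.001, 3.142, 0.0]
contact_force: [0.8, -0.1, 0.9]
grip_width: 0.0128
grip_force: 59.5
```

step_arm(
  steps=[
    [[0,0,0,0,0,0,-1],[0,0,0,0,0,0,-1],[0,0,0,0,0,0,-1],[0,0,0,0,0,0,-1]],
  ],
)

```text
time_s: 12.67
position: [0.5881, 0.2123, 0.1974]
eef_rot: [0.001, 3.142, 0.0]
contact_force: [0.2, -1.0, -0.5]
grip_width: 0.0131
grip_force: 59.5
```

```bash
python3 - <<'E'
from h import *
F=[]
for i in range(12):
    f=bot.grab_frame('side'); s=bot.state(); F.append(np.r_[s['contact_force'],s['ft_torque']])
print(np.mean(F,0).round(2),np.std(F,0).round(2),s['position'])
w=bot.grab_frame('wrist')
k=lambda f,x,y,w,h,s:cv2.resize(f['image'][y:y+h,x:x+w],None,fx=s,fy=s,interpolation=cv2.INTER_CUBIC)
cv2.imwrite('pics/f3.png',np.hstack([k(f,160,190,100,125,4),k(w,180,60,200,250,2)]))
E
```

```text
[ 0.55 -0.16  0.23 -0.09 -0.08 -0.  ] [0.48 0.45 0.56 0.03 0.03 0.04] [0.58812383 0.21236421 0.197327  ]
```

View pics/f3.png

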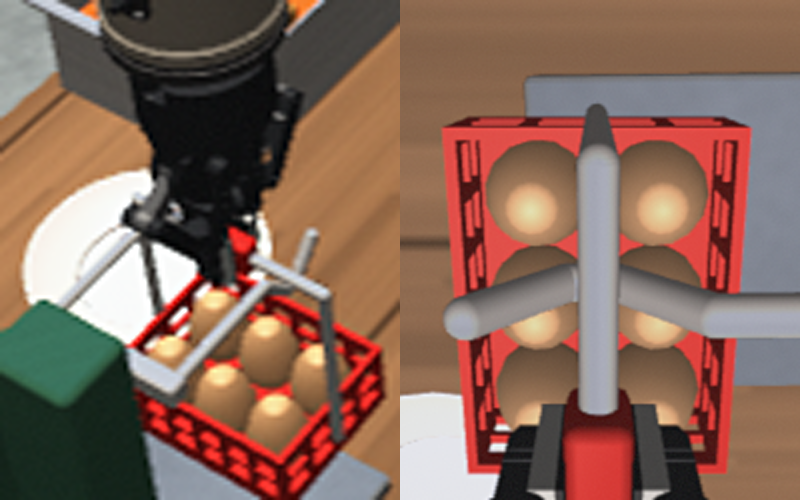

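The bar sits in both valleys and the hooks carry the full weight: the tool force is about 0. I'll release gently.

step_arm(
  steps=[
    [[0,0,0,0,0,0,-1],[0,0,0,0,0,0,-1],[0,0,0,0,0,0,-0.66],[0,0,0,0,0,0,-0.62],[0,0,0,0,0,0,-0.55],[0,0,0,0,0,0,-0.45],[0,0,0,0,0,0,-0.3],[0,0,0,0,0,0,-0.1]],
  ],
  force=20,
)

```text
time_s: 13.98
position: [0.5881, 0.2124, 0.1973]
eef_rot: [0.001, 3.142, 0.0]
contact_force: [-0.2, -0.6, 1.2]
grip_width: 0.0379
grip_force: 0.0
```

step_arm(
  steps=[
    [[0,0,0,0,0,0,0.2],[0,0,0,0,0,0,0.5],[0,0,0,0,0,0,0.5],[0,0,0,0,0,0,0.5],[0,0,0,0,0,0,0.5]],
  ],
)

```text
time_s: 14.4
position: [0.5881, 0.2123, 0.1973]
eef_rot: [0.001, 3.142, -0.0]
contact_force: [-0.2, 0.4, -0.3]
grip_width: 0.0637
grip_force: 0.0
```

step_arm(
  steps=[
    [[0,0,-0.02,0,0,0,0.5],[0,0,-0.05,0,0,0,0.5],[0,0,-0.09,0,0,0,0.5],[0,0,-0.13,0,0,0,0.5],[0,0,-0.18,0,0,0,0.5],[0,0,-0.24,0,0,0,0.5],[0,0,-0.3,0,0,0,0.5],[0,0,-0.34,0,0,0,0.5]],
  ],
)

```text
time_s: 15.07
position: [0.5882, 0.2128, 0.3712]
eef_rot: [0.001, 3.139, 0.002]
contact_force: [-0.0, 0.7, 0.1]
grip_width: 0.0641
grip_force: 0.0
```

step_arm(
  steps=[
    [[0,0,0,0,0,0,0.5],[0,0,0,0,0,0,0.5],[0,0,0,0,0,0,0.5],[0,0,0,0,0,0,0.5],[0,0,0,0,0,0,0.5],[0,0,0,0,0,0,0.5],[0,0,0,0,0,0,0.5],[0,0,0,0,0,0,0.5]],
  ],
)

```text
time_s: 15.73
position: [0.5881, 0.2123, 0.3671]
eef_rot: [-0.001, -3.141, -0.0]
contact_force: [-0.0, 0.4, 0.1]
grip_width: 0.0641
grip_force: 0.0
```

```bash
python3 - <<'E'
from h import *
a=bot.grab_frame('side')
for i in range(10): f=bot.grab_frame('side')
print('motion',np.abs(f['image'][190:320,150:270].astype(int)-a['image'][190:320,150:270]).mean(), bot.state()['contact_force'],bot.state()['time_s'])
w=bot.grab_frame('wrist')
k=lambda f,x,y,w,h,s:cv2.resize(f['image'][y:y+h,x:x+w],None,fx=s,fy=s,interpolation=cv2.INTER_CUBIC)
cv2.imwrite('pics/f4.png',np.hstack([k(f,160,190,100,125,4),k(w,140,60,200,250,2)]))
E
```

```text
motion 0.8839102564102564 [-0.04757848 -0.00656315 -0.75124241] 16.2833
```

View pics/f4.png

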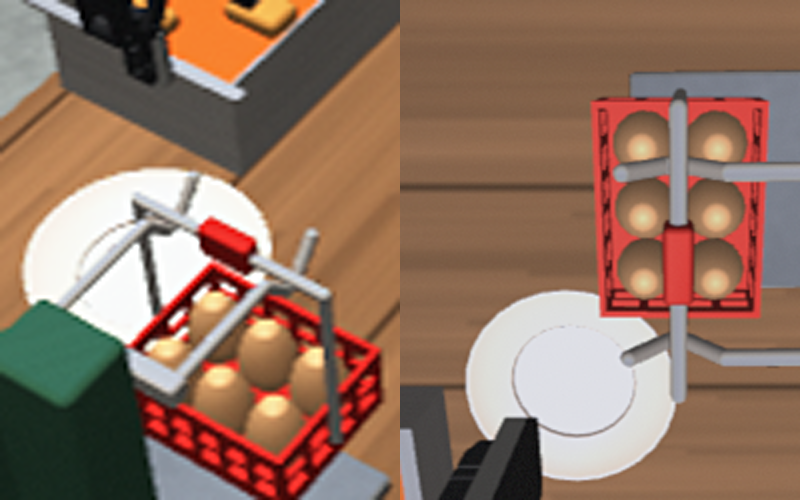

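The basket hangs level in both hooks, with the bar in the valleys. I'll wait briefly for any swing to die out, then hand in.

step_arm(
  steps=[
    [[0,0,0,0,0,0,0.5],[0,0,0,0,0,0,0.5],[0,0,0,0,0,0,0.5],[0,0,0,0,0,0,0.5],[0,0,0,0,0,0,0.5],[0,0,0,0,0,0,0.5],[0,0,0,0,0,0,0.5],[0,0,0,0,0,0,0.5]],
  ],
)

```text
time_s: 17.0
position: [0.5881, 0.2123, 0.3673]
eef_rot: [0.001, 3.142, 0.0]
contact_force: [-0.5, 0.5, -0.2]
grip_width: 0.0643
grip_force: 0.0
```

step_arm(
  steps=[
    [[0,0,0,0,0,0,0.5],[0,0,0,0,0,0,0.5],[0,0,0,0,0,0,0.5],[0,0,0,0,0,0,0.5],[0,0,0,0,0,0,0.5],[0,0,0,0,0,0,0.5],[0,0,0,0,0,0,0.5],[0,0,0,0,0,0,0.5]],
  ],
)

```text
time_s: 17.67
position: [0.5881, 0.2123, 0.3673]
eef_rot: [-0.001, -3.142, -0.0]
contact_force: [-0.4, -0.4, -0.4]
grip_width: 0.0639
grip_force: 0.0
```

```bash
python3 - <<'E'
from h import *
L=[bot.grab_frame('side')['image'].astype(int) for i in range(8)]
d=lambda s:[round(np.abs(L[i][s]-L[0][s]).mean(),2) for i in range(1,8)]
print('basket',d(np.s_[190:320,190:260]),'still table',d(np.s_[300:400,300:400]))
print(bot.finish_job())
E
```

```text
basket [np.float64(0.82), np.float64(0.83), np.float64(0.83), np.float64(0.83), np.float64(0.82), np.float64(0.83), np.float64(0.81)] still table [np.float64(0.84), np.float64(0.83), np.float64(0.83), np.float64(0.83), np.float64(0.83), np.float64(0.84), np.float64(0.84)]
the job is handed in; nothing more can be done
None
```

The red basket of eggs hangs level and still from both scale hooks with the gripper clear, the limes were not touched, and I handed the job in at about 18 s; no verdict was returned.

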